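# Change the saw board over to its other stop and set the batten

## Robot

A 7-joint arm with a two-finger parallel gripper is mounted at the origin on a cart in front of the work surface, level with it; the furniture and walls round the work are solid. World frame = base frame: x ahead of the robot, y to its left, z up, the work surface at z = 0. Lengths are in m, angles in degrees, forces in N, time in s.
With the tool pointing down it reaches from about 0.425 to 0.875 m from the base axis. Payload 4.7 kg.
Tool frame: the origin (TCP) lies between the finger pads; the fingertips stand 17 mm ahead of it and the grasp point (between the pads) lies 2 mm behind it; z points along the fingers, y is the line along which they close (so a half turn about z gives the same grasp; the last joint's range is limited). The gripper opens to 87 mm and grips with 3 to 60 N. Pads are 19 mm wide; open, the fingers measure 117 mm over their backs; the gripper's body (75 mm by 190 mm) begins 51 mm behind the grasp point.
Start: joints at [66.297, 18.392, -4.016, 83.108, 1.295, 78.541, -3.26], TCP at [0.27, -0.591, 0.24] pointing down, gripper open.
Joint ranges: [-163.93, 163.93], [-17.29, 119.83], [-79.2, 71.16], [3.27, 140.29], [-89.18, 269.18], [5.43, 117.66], [-154.24, 154.24]. Speed limits (degrees/s): [147.25, 147.25, 180, 180, 180, 180, 180].

## Interface

Orientations are given as [roll, pitch, yaw] about the fixed x, y, z axes, in that order (R = Rz(yaw) Ry(pitch) Rx(roll)).
In Python, from cell import env, cams gives the robot as it stands.
- The arm moves only by the shell command python3 -m pendant 'ROWS' [FORCE]. ROWS is JSON, a list of rows, each an object of numbers: "tx", "ty", "tz": the shift along the tool's x, y, z each as a share of 0.05 m, from -1 to 1; "spin": the turn about the tool's z as a share of 4 degrees, from -1 to 1; "claw": the closure, from 0 (fully open) to 1 (shut). A call has 1 to 10 rows; each row shifts and turns the commanded pose from where the row before left it, along the tool's axes as they then stand; what a row does not reach is not made up. A row lasts 1/8 s, in which the tool goes at most 62.5 mm and 10.7 degrees, less where a joint would pass 70% of its speed; a pose out of reach is approached as far as the arm can. A call with a number of a shift or a turn outside -1 to 1 is refused whole. A call with a gripper value outside its range is refused whole. The fingers move at their own pace and stop on an object; FORCE is the grip in N (left out, the last holds). Time passes only in rows, so rows that do not move let the fingers close. It gives the time, the measured TCP pose, the force, the opening and the grip force at its end, in the units of the state.
- env.get_obs(): the state, without advancing time (a new reading comes with each control period).
- cams.read_camera(name): name is "side" or "top" or "wrist"; returns the picture (384x512x3 uint8, red, green, blue); there is no depth.
- cams.camera_info(name): a dict with "fx", "fy", "cx", "cy" (pixels), "rvec" (rotation vector, rad) and "tvec" (3), from world to camera coordinates, as OpenCV has them. Camera axes: x right, y down, z forward; pixel columns grow to the right and rows downward; lengths in m; the calibration is good to about 2 mm. A picture is of the moment at which its call begins: read the wrist's pose just before it. camera_info takes no time and is no camera call; for the wrist camera it gives the pose at the moment of the call.
- env.sign_off(): hands the job in; it is judged then, once.
The state is a dict: "time_s": time; "qpos": joint angles; "joint_velocities": joint speeds; "effort": joint torques, N m; "tool_pos": TCP position; "tool_rot": TCP orientation; "force": force on the tool from outside, world axes, zero at the start; "wrist_torque": the same for the moment, N m; "grip_width": finger opening in m; "grasp_force": force on a finger pad.
Only numpy, scipy, OpenCV 4.12 (cv2) and the standard library are available. Lean on these libraries where they do the work, as an engineer would, in place of code of your own. Each camera call takes 0.05 s, during which the arm holds its last target. There are 200 camera calls.

## Task

Change the saw board over to its other cut length: flip up the stop arm that now lies down across the board (push its ball lever away from you) until it leans back on its bracket, and tip the parked arm down until it lies on the fence. Then push the batten along the board until it lies flat against the fence all along, with its end up against the arm you lowered. Only push, with the fingertips or the outside of the fingers: do not lift, carry or tip the batten, and leave the tools lying about where they are.

Things in the scene. Friction and masses are not known exactly. Their poses are not given: they have to be found in the camera images.
- saw_board: fixed saw board: plywood bed 18 mm thick, 345 mm long (y -175 to +170 mm), front edge at x = -70 mm, with an aluminium fence along its far side (front face x = 0, back x = 32 mm, top z = 38 mm). Origin on the bench below the fence's front face; own x points across the fence away from the robot, y along the fence to the left, z up. A dark saw kerf crosses it at y = -30 mm
- stop_a: fixed bracket of the flip stop whose arm is DOWN at the start: dark steel fork 31 mm wide, up to 72 mm high, on the fence left of the batten, a round black clamping knob on its right (top at 61 mm). Origin at bench height below the fence's front face, on its arm's centre line; axes as the saw board's. It may be the nearer or the farther stop; the arms' centre lines are 85 to 130 mm apart
- stop_b: fixed bracket of the flip stop whose arm is parked UP at the start; same make, origin and axes as stop_a
- stop_a_arm (a joint): angle of arm A, rad: 0 = down, level across fence and bed, underside at z = 40 mm; 1.75 = up, leaning back 10 degrees past upright on its bracket. Aluminium bar 16 mm wide (along the fence), 14 mm thick, 98 mm long from the pin, its tip bent up a little; with its lever 0.14 kg, light hinge friction: let go, it goes on up beyond about 1.3 rad, drops below about 0.8, and may stay between
- stop_b_arm (a joint): angle of arm B, rad; same make: 0 = down, 1.75 = up. Up, the bar stands over the fence to z = 148 mm, its tip at x = 55 mm; its back can be pushed towards the robot from behind, above the bracket (z over 80 mm); it drops once below about 0.8 rad
- stop_a_hinge (a point): middle of arm A's pin, which runs along the fence (bracket x = 26 mm, z = 50 mm); the arm and its lever swing about it in vertical planes across the fence
- stop_b_hinge (a point): middle of arm B's pin, likewise
- stop_a_ball (a point): centre of the dark steel ball (18 mm) on arm A's lever, an 8 mm rod fixed to the arm's shaft 45 mm left of the arm's centre line, 75 mm from the pin. Arm down: the lever leans 30 degrees towards the robot, ball at bracket x = -11, z = 115 mm. Pushed away from the robot it turns the arm up; with the arm up the ball is at x = 97, z = 75 mm
- stop_b_ball (a point): centre of the ball on arm B's lever, same make
- batten: loose dark-brown wooden batten lying flat on the bed's right end, askew and 4 to 14 mm off the fence, its right end past the bed's: 44 (own x) x 190 (own y, along the fence) x 34 mm high, about 0.16 kg. Origin: centre of its underside. Home, its centre is 22 mm before the fence's face and 103 mm right of arm B's centre line. It passes under an arm that is up; one that is down stops it
- try_square: bystander: try square lying behind the board, 110 x 179 x 29 mm
- tape_measure: bystander: yellow tape measure in front of the board to the right, 38 x 99 x 70 mm
- carpenter_pencil: bystander: flat red pencil lying behind the fence, 13 x 181 x 8 mm

How it is judged:
By the outcome, as a careful person would: the job done as asked, in the order asked, and still so for the second after the job is handed in, with the robot touching nothing.
It also fails if it takes over 58 s, if anything falls off the work surface, if the arm or the gripper's body presses on something with over 40 N, if the wrist force passes 120 N, or if a joint passes its speed limit or range.

## Working session

There is one attempt and no reset: what is moved stays moved. The work goes in short steps, Python scripts to look and compute and a shell command to move; the robot and the scene stay as the last step left them, time stands still between calls to the robot, and variables do not carry over. Pictures are saved under pics/ and viewed, at most 10 in all, crops included, and the job is handed in when it is done.

```bash
ls; mkdir -p pics; python3 - <<'E'
from cell import env,cams
import cv2
o=env.get_obs();print({k:o[k] for k in('time_s','tool_pos','tool_rot','force','grip_width')})
for n in('side','top'):
    cv2.imwrite(f'pics/{n}0.png',cams.read_camera(n)[:,:,::-1]);i=cams.camera_info(n);print(n,i)
E
```

```text
pics
{'time_s': 0.0, 'tool_pos': array([ 0.26942155, -0.59095037,  0.2384568 ]), 'tool_rot': array([-1.79890454e+02,  4.47369898e-03,  2.45143765e+01]), 'force': array([-0.06251978, -0.15581522,  0.49742276]), 'grip_width': 0.08712611271424026}
side {'fx': 392.85066251996074, 'fy': 392.85066251996074, 'cx': 254.22690832243805, 'cy': 190.15404841004965, 'rvec': array([ 0.04683795,  2.74187987, -1.52146532]), 'tvec': array([0.49304073, 0.15897351, 1.11692455])}
top {'fx': 414.0241725446908, 'fy': 414.0241725446908, 'cx': 253.86902052969424, 'cy': 192.9063679104846, 'rvec': array([ 2.17010769, -2.03916398,  0.2243872 ]), 'tvec': array([-0.18279387,  0.5026611 ,  1.03321357])}
```

View pics/side0.png

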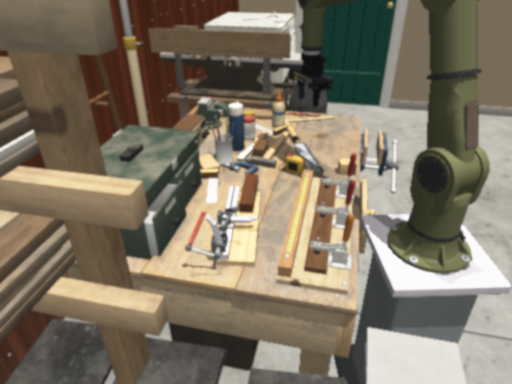

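View pics/top0.png

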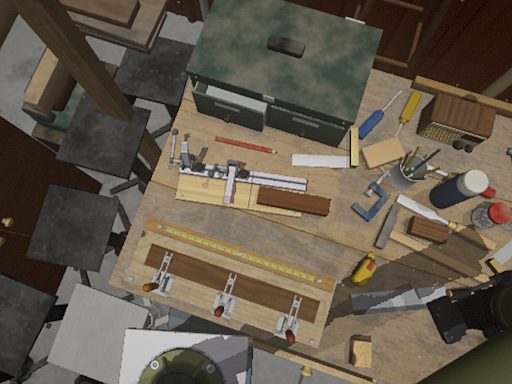

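The top view shows the board at about (180–330, 160–215), with the batten at (293, 201). The brackets are near (185, 165) and (230, 180). The side view shows the same stops around (235, 220). I'll enlarge both crops next.

```bash
cat > h.py <<'E'
import numpy as np, cv2
from cell import env,cams
def P(i):
    R=cv2.Rodrigues(np.array(i['rvec']))[0]; return R,np.array(i['tvec']),np.array([[i['fx'],0,i['cx']],[0,i['fy'],i['cy']],[0,0,1]])
def ray(i,uv):
    R,t,K=P(i); d=R.T@np.linalg.inv(K)@[uv[0],uv[1],1]; return -R.T@t,d/np.linalg.norm(d)
def onz(i,uv,z):
    c,d=ray(i,uv); return c+d*(z-c[2])/d[2]
def proj(i,X):
    R,t,K=P(i); p=K@(R@np.array(X)+t); return p[:2]/p[2]
def tri(*obs):
    A=np.zeros((3,3));b=np.zeros(3)
    for i,uv in obs:
        c,d=ray(i,uv);M=np.eye(3)-np.outer(d,d);A+=M;b+=M@c
    return np.linalg.solve(A,b)
E
python3 - <<'E'
import cv2
from h import *
a=cv2.imread('pics/top0.png')[120:225,160:340]; b=cv2.imread('pics/side0.png')[165:275,180:300]
a=cv2.resize(a,None,fx=4.4,fy=4.4,interpolation=cv2.INTER_CUBIC);b=cv2.resize(b,None,fx=5,fy=5,interpolation=cv2.INTER_CUBIC)
cv2.imwrite('pics/a.png',a);cv2.imwrite('pics/b.png',b)
i=cams.camera_info('top')
for uv,z in [((178,202),.018),((300,217),.018),((306,178),.038),((306,190),.038),((186,165),.038),((258,190),.034),((330,200),.034),((328,215),.034),((257,202),.034)]:print(uv,onz(i,uv,z))
E
```

```text
(178, 202) [0.48316921 0.0524135  0.018     ]
(300, 217) [ 0.46274272 -0.27854195  0.018     ]
(306, 178) [ 0.56650019 -0.28852422  0.038     ]
(306, 190) [ 0.53338735 -0.28967966  0.038     ]
(186, 165) [0.5824745  0.03720743 0.038     ]
(258, 190) [ 0.52627226 -0.16154526  0.034     ]
(330, 200) [ 0.51095486 -0.35510253  0.034     ]
(328, 215) [ 0.47006267 -0.35072151  0.034     ]
(257, 202) [ 0.49335366 -0.16084283  0.034     ]
```

View pics/a.png

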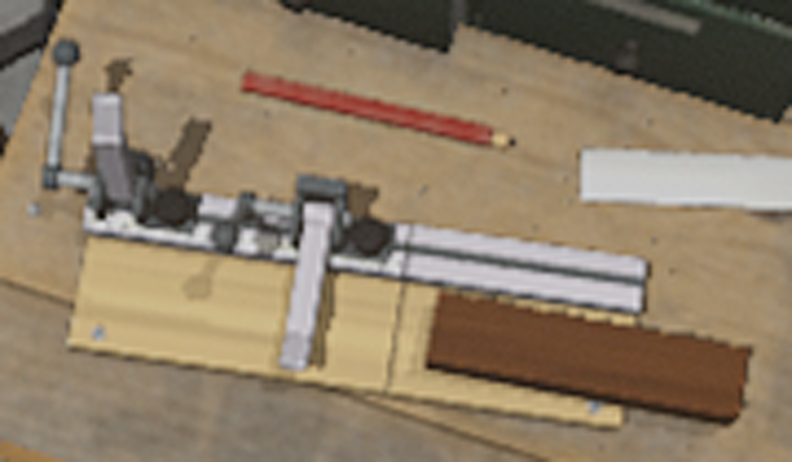

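View pics/b.png

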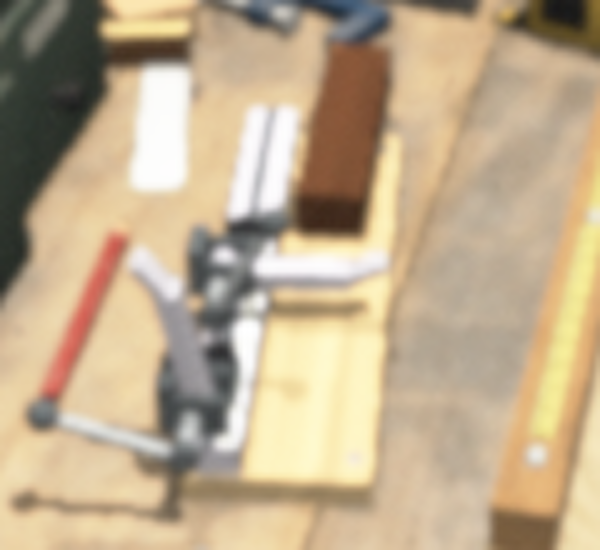

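The enlarged views show arm A down in the middle and arm B parked up at the left:
- **Top crop, arm A:** bar from (318, 205) to (295, 365), ball at (225, 237).
- **Top crop, arm B:** tip at (107, 100), ball at (65, 52).
- **Side crop:** ball B at (42, 413).

Next I'll work out the frames and check them.

```bash
cat > m.py <<'E'
from h import *
T=cams.camera_info('top');S=cams.camera_info('side')
tp=lambda x,y:((x+.5)/4.4-.5+160,(y+.5)/4.4-.5+120)
sp=lambda x,y:((x+.5)/5-.5+180,(y+.5)/5-.5+165)
f=lambda v:np.round(v,4)
if __name__=='__main__':
    print('cams',f(ray(T,(0,0))[0]),f(ray(S,(0,0))[0]))
    print('ballB tri',f(tri((T,tp(65,52)),(S,sp(42,413)))))
    # bed front edge top z=.018, left/right front corners
    L=onz(T,tp(70,346),.018);R=onz(T,tp(621,424),.018);print('bed front corners',f(L),f(R),np.linalg.norm(L-R))
    bl=onz(T,tp(90,207),.038);br=onz(T,tp(648,262),.038);fr=onz(T,tp(642,290),.038);print('fence',f(bl),f(br),f(fr))
    y=(L-R)/np.linalg.norm(L-R);x=np.array([y[1],-y[0],0])
    O=L+.070*x-.170*y;O[2]=0
    print('yaw',np.degrees(np.arctan2(x[1],x[0])),'O',f(O))
    b=lambda p:f([(p-O)@x,(p-O)@y,p[2]])
    print('ballB board',b(tri((T,tp(65,52)),(S,sp(42,413)))))
    print('ballA z.115',b(onz(T,tp(225,237),.115)))
    print('armA',b(onz(T,tp(318,205),.054)),b(onz(T,tp(295,365),.058)))
    print('armB tip',b(tri((T,tp(107,97)),(S,sp(140,255)))))
    for p in[(440,293),(750,348),(738,400),(428,366)]:print('batten top',b(onz(T,tp(*p),.052)))
    for p in[(440,130),(790,115)]:print('toolbox?',b(onz(T,tp(440,55),.05)))
    w=lambda v:O+v[0]*x+v[1]*y+np.array([0,0,v[2]])
    bA=b(onz(T,tp(225,237),.115))
    print('ballA side pred',proj(S,w([-.011,bA[1],.115])), )
    print('tape',f(onz(T,(366,268),.05)),f(onz(T,(355,283),.0)),'drawer',f(onz(T,(228,125),.1)),f(onz(T,(330,140),.0)))
E
python3 m.py
```

```text
cams [ 0.28   -0.1625  1.1175] [0.5107 0.8492 0.7308]
ballB tri [0.663  0.0698 0.077 ]
bed front corners [0.4931 0.0602 0.018 ] [ 0.4656 -0.2804  0.018 ] 0.34170506783212234
fence [0.5768 0.0528 0.038 ] [ 0.5634 -0.291   0.038 ] [ 0.5456 -0.288   0.038 ]
yaw -4.601521295959511 O [ 0.5492 -0.1149  0.    ]
ballB board [0.0986 0.1932 0.077 ]
ballA z.115 [-0.0123  0.0732  0.115 ]
armA [0.0309 0.0293 0.054 ] [-0.0694  0.0274  0.058 ]
armB tip [0.051  0.1477 0.1452]
batten top [-0.0124 -0.0515  0.052 ]
batten top [-0.0194 -0.2394  0.052 ]
batten top [-0.0518 -0.2356  0.052 ]
batten top [-0.0577 -0.0506  0.052 ]
toolbox? [ 0.1382 -0.0304  0.05  ]
toolbox? [ 0.1382 -0.0304  0.05  ]
ballA side pred [234.91690453 209.22319745]
tape [ 0.3369 -0.4476  0.05  ] [ 0.2988 -0.4321  0.    ] drawer [ 0.68   -0.0731  0.1   ] [ 0.6924 -0.3572  0.    ]
```

```bash
python3 - <<'E'
import cv2,numpy as np
a=cv2.resize(cv2.imread('pics/top0.png')[70:180,160:290],None,fx=3,fy=3,interpolation=cv2.INTER_CUBIC)
b=cv2.resize(cv2.imread('pics/side0.png')[110:270,95:245],None,fx=2.6,fy=2.6,interpolation=cv2.INTER_CUBIC)
c=np.zeros((416,790,3),np.uint8);c[:330,:390]=a;c[:416,400:790]=b
cv2.imwrite('pics/c.png',c)
E
```

```text
(no output)
```

View pics/c.png

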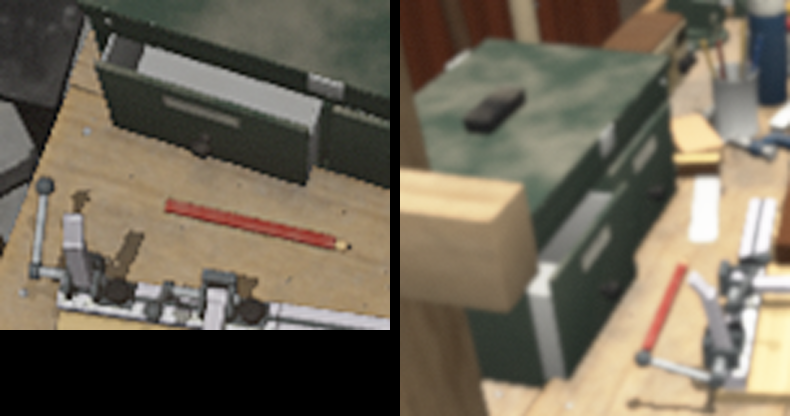

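The drawer front's top-left corner is at composite (97, 62) in the top view and (553, 292) in the side view. Its knob is at (203, 147) and (610, 287).

```bash
python3 - <<'E'
from m import *
print('TL',f(tri((T,(192.3,90.7)),(S,(158.8-5,222.3)))),'BL',f(tri((T,(198.3,112.7)),(S,(159.2,254.2)))),'knob',f(tri((T,(227.7,119)),(S,(175.8,220.4)))))
L=onz(T,(198.3,112.7),.0);R=onz(T,(261.7,131.3),.0);print(f(L),f(R))
a=np.radians(-4.6);x=np.array([np.cos(a),np.sin(a)]);y=np.array([-x[1],x[0]]);O=np.array([.5492,-.1149])
for n,u,v in[('A start',-.05,.073),('A end',.075,.073),('B behind',.098,.148),('B end',-.03,.148),('bat front R',-.09,-.12),('bat end',-.035,-.27)]:print(n,f(O+u*x+v*y))
E
```

```text
TL [0.755  0.0239 0.1263] BL [0.7504 0.0218 0.0133] knob [ 0.7142 -0.0677  0.0619]
[0.7515 0.024  0.    ] [ 0.7063 -0.1618  0.    ]
A start [ 0.5052 -0.0381]
A end [ 0.6298 -0.0482]
B behind [0.6588 0.0248]
B end [0.5312 0.035 ]
bat front R [ 0.4499 -0.2273]
bat end [ 0.4927 -0.3812]
```

```bash
python3 -m pendant '[{"spin":1,"claw":1},{"spin":1,"claw":1},{"spin":1,"claw":1},{"spin":1,"claw":1},{"spin":1,"claw":1},{"spin":1,"claw":1},{"spin":1,"claw":1},{"spin":0.28,"claw":1}]' 10
```

```text
invalid input at $[0]: expected keys tx, ty, tz, spin, claw
```

```bash
python3 -m pendant '[{"tx":0,"ty":0,"tz":0,"spin":1,"claw":1},{"tx":0,"ty":0,"tz":0,"spin":1,"claw":1},{"tx":0,"ty":0,"tz":0,"spin":1,"claw":1},{"tx":0,"ty":0,"tz":0,"spin":1,"claw":1},{"tx":0,"ty":0,"tz":0,"spin":1,"claw":1},{"tx":0,"ty":0,"tz":0,"spin":1,"claw":1},{"tx":0,"ty":0,"tz":0,"spin":1,"claw":1},{"tx":0,"ty":0,"tz":0,"spin":0.28,"claw":1}]' 10
```

```text
time_s: 1.1
tool_pos: [0.2695, -0.5912, 0.239]
tool_rot: [-180.0, 0.0, -4.6]
force: [-0.4, 0.3, -0.2]
grip_width: 0.0151
grasp_force: 0.0
```

```bash
python3 -m pendant '[{"tx":0.3,"ty":-0.9,"tz":0,"spin":0,"claw":1},{"tx":0.3,"ty":-0.9,"tz":0,"spin":0,"claw":1},{"tx":0.3,"ty":-0.9,"tz":0,"spin":0,"claw":1},{"tx":0.3,"ty":-0.9,"tz":0,"spin":0,"claw":1},{"tx":0.3,"ty":-0.9,"tz":0,"spin":0,"claw":1},{"tx":0.3,"ty":-0.9,"tz":0,"spin":0,"claw":1},{"tx":0.3,"ty":-0.9,"tz":0,"spin":0,"claw":1},{"tx":0.3,"ty":-0.9,"tz":0,"spin":0,"claw":1},{"tx":0.3,"ty":-0.9,"tz":0,"spin":0,"claw":1},{"tx":0.3,"ty":-0.9,"tz":0,"spin":0,"claw":1}]' && python3 - <<'E'
from h import *
import json
o=env.get_obs();W=cams.camera_info('wrist')
cv2.imwrite('pics/w1.png',cams.read_camera('wrist')[:,:,::-1])
a=np.radians(-4.6);x=np.array([np.cos(a),np.sin(a),0]);y=np.array([-x[1],x[0],0]);O=np.array([.5492,-.1149,0])
p=o['tool_pos']-O;print('board',p@x,p@y,p[2])
np.savez('w1.npz',**{k:np.array(v) for k,v in W.items()})
for n,q in[('ballA',(-.011,.073,.115)),('ballB',(.097,.193,.075)),('fenceR',(0,-.175,.038)),('fenceL',(0,.17,.038)),('bat L',(-.035,-.051,.052))]:print(n,proj(W,O+q[0]*x+q[1]*y+np.array([0,0,q[2]])).round())
E
```

```text
time_s: 2.35
tool_pos: [0.4556, -0.1535, 0.2396]
tool_rot: [180.0, -0.0, -4.6]
force: [1.1, -0.4, -0.8]
grip_width: 0.0008
grasp_force: 0.0
board -0.09018056027106483 -0.0459576322910051 0.23956482840899215
ballA [116.  97.]
ballB [-22. -36.]
fenceR [378.  85.]
fenceL [55. 85.]
bat L [262. 120.]
```

View pics/w1.png

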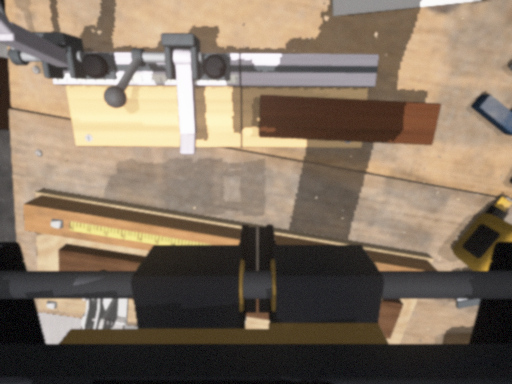

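The wrist view agrees with the computed frame: ball A is at (116, 97) and the fence's right end at (378, 85), both as predicted. I'll lower the closed fingers in front of ball A.

```bash
python3 -m pendant '[{"tx":0.2,"ty":-0.8,"tz":0.2,"spin":0,"claw":1},{"tx":0.2,"ty":-0.8,"tz":0.8,"spin":0,"claw":1},{"tx":0.2,"ty":-0.78,"tz":0.8,"spin":0,"claw":1},{"tx":0.2,"ty":0,"tz":0.8,"spin":0,"claw":1},{"tx":0.4,"ty":0,"tz":0,"spin":0,"claw":1},{"tx":0.4,"ty":0,"tz":0,"spin":0,"claw":1},{"tx":0.4,"ty":0,"tz":0,"spin":0,"claw":1}]'
```

```text
time_s: 3.28
tool_pos: [0.5648, -0.0444, 0.1092]
tool_rot: [-180.0, 0.1, -4.6]
force: [0.0, 1.0, 0.3]
grip_width: 0.0004
grasp_force: 0.3
```

```bash
python3 -m pendant '[{"tx":0.3,"ty":0,"tz":0,"spin":0,"claw":1},{"tx":0.3,"ty":0,"tz":0,"spin":0,"claw":1},{"tx":0.3,"ty":0,"tz":0,"spin":0,"claw":1},{"tx":0.2,"ty":0,"tz":0,"spin":0,"claw":1},{"tx":0,"ty":0,"tz":0,"spin":0,"claw":1},{"tx":0,"ty":0,"tz":0,"spin":0,"claw":1},{"tx":0,"ty":0,"tz":-0.4,"spin":0,"claw":1},{"tx":0,"ty":0,"tz":-1,"spin":0,"claw":1},{"tx":0,"ty":0,"tz":-1,"spin":0,"claw":1}]' ; cat > look.py <<'E'
import sys
from h import *
a=np.radians(-4.6);x=np.array([np.cos(a),np.sin(a),0]);y=np.array([-x[1],x[0],0]);O=np.array([.5492,-.1149,0])
w=lambda q:O+q[0]*x+q[1]*y+np.array([0,0,q[2]])
b=lambda p:np.round([(p-O)@x,(p-O)@y,p[2]],4)
if __name__=='__main__':
    print('tcp board',b(env.get_obs()['tool_pos']))
    t=cams.read_camera('top')[110:230,150:340,::-1];s=cams.read_camera('side')[165:275,180:300,::-1]
    t=cv2.resize(t,None,fx=2.4,fy=2.4,interpolation=cv2.INTER_CUBIC);s=cv2.resize(s,None,fx=2.7,fy=2.7,interpolation=cv2.INTER_CUBIC)
    c=np.zeros((300,785,3),np.uint8);c[:t.shape[0],:t.shape[1]]=t;c[:s.shape[0],460:460+s.shape[1]]=s;cv2.imwrite(sys.argv[1],c)
E
python3 look.py pics/d.png
```

```text
time_s: 4.4
tool_pos: [0.6191, -0.0487, 0.2324]
tool_rot: [180.0, -0.1, -4.6]
force: [0.8, 0.2, -1.1]
grip_width: 0.0006
grasp_force: 0.0
tcp board [0.0643 0.0716 0.2324]
```

View pics/d.png

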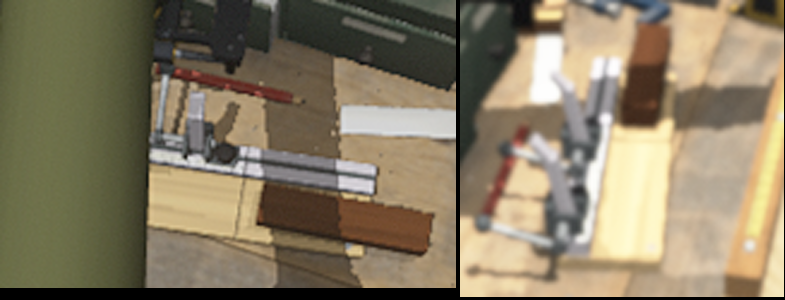

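Arm A's bar now stands upright at (197, 105) in the top half and (570, 95) in the side half, its lever thrown back. Next is arm B, from behind.

```bash
python3 -m pendant '[{"tx":0.4,"ty":-0.75,"tz":0,"spin":0,"claw":1},{"tx":0.34,"ty":-0.78,"tz":0,"spin":0,"claw":1},{"tx":0,"ty":0,"tz":0.4,"spin":0,"claw":1},{"tx":0,"ty":0,"tz":0.9,"spin":0,"claw":1},{"tx":0,"ty":0,"tz":0.84,"spin":0,"claw":1},{"tx":0,"ty":0,"tz":0,"spin":0,"claw":1}]' && python3 -m pendant '[{"tx":-0.3,"ty":0,"tz":0,"spin":0,"claw":1},{"tx":-0.3,"ty":0,"tz":0,"spin":0,"claw":1},{"tx":-0.3,"ty":0,"tz":0,"spin":0,"claw":1},{"tx":-0.3,"ty":0,"tz":0,"spin":0,"claw":1},{"tx":-0.3,"ty":0,"tz":0,"spin":0,"claw":1},{"tx":-0.3,"ty":0,"tz":0,"spin":0,"claw":1}]'
```

```text
time_s: 5.25
tool_pos: [0.6591, 0.0229, 0.1188]
tool_rot: [179.9, 0.5, -4.7]
force: [0.7, 0.9, -0.5]
grip_width: 0.0007
grasp_force: 0.0
time_s: 6.0
tool_pos: [0.5726, 0.0316, 0.1238]
tool_rot: [180.0, -0.1, -4.6]
force: [0.4, -0.2, -0.7]
grip_width: 0.0006
grasp_force: 0.1
```

```bash
python3 -m pendant '[{"tx":-0.3,"ty":0,"tz":0,"spin":0,"claw":1},{"tx":-0.3,"ty":0,"tz":0,"spin":0,"claw":1},{"tx":-0.3,"ty":0,"tz":0,"spin":0,"claw":1},{"tx":-0.3,"ty":0,"tz":0,"spin":0,"claw":1},{"tx":0,"ty":0,"tz":0,"spin":0,"claw":1},{"tx":0,"ty":0,"tz":0,"spin":0,"claw":1}]' && python3 -m pendant '[{"tx":0,"ty":0,"tz":-1,"spin":0,"claw":1},{"tx":0,"ty":0,"tz":-1,"spin":0,"claw":1},{"tx":-0.5,"ty":1,"tz":0,"spin":0,"claw":1},{"tx":-0.4,"ty":1,"tz":0,"spin":0,"claw":1},{"tx":0,"ty":1,"tz":0,"spin":0,"claw":1},{"tx":0,"ty":1,"tz":0,"spin":0,"claw":1},{"tx":0,"ty":1,"tz":0,"spin":0,"claw":1},{"tx":0,"ty":1,"tz":0,"spin":0,"claw":1}]'; python3 look.py pics/e.png; python3 - <<'E'
from look import *
W=cams.camera_info('wrist');I=cams.read_camera('wrist');cv2.imwrite('pics/w2.png',I[:,:,::-1])
import pickle;pickle.dump(W,open('w2.pkl','wb'))
E
```

```text
time_s: 6.75
tool_pos: [0.5133, 0.0364, 0.1228]
tool_rot: [180.0, -0.1, -4.6]
force: [0.1, 0.1, -0.4]
grip_width: 0.0007
grasp_force: 0.0
time_s: 7.75
tool_pos: [0.4442, -0.2608, 0.2227]
tool_rot: [180.0, -0.0, -4.6]
force: [-0.0, 0.1, -0.7]
grip_width: 0.0005
grasp_force: 0.0
tcp board [-0.093  -0.1539  0.2227]
```

View pics/e.png

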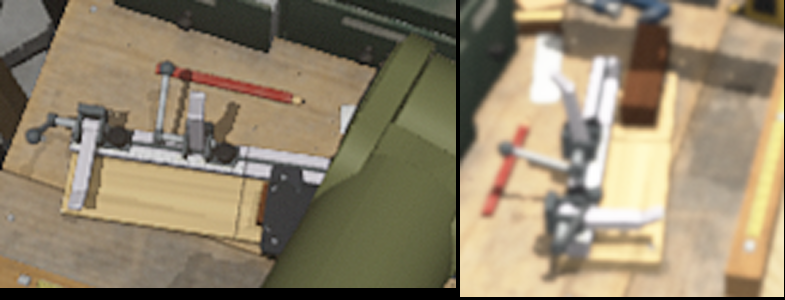

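Arm B is now down, its bar at (85, 160) top and (620, 215) side, and A is still up. Next I'll measure the batten in the wrist image with a brown mask.

```bash
cat > bat.py <<'E'
from look import *
def corners(I,W,umin=-.075,umax=.0):
    h=cv2.cvtColor(np.ascontiguousarray(I),cv2.COLOR_RGB2HSV).astype(int)
    m=((h[...,2]<125)&(h[...,1]>95)&((h[...,0]<14)|(h[...,0]>172))).astype(np.uint8)
    roi=np.zeros_like(m);q=np.array([proj(W,w(c)) for c in[(umin,-.27,.052),(umin,.16,.052),(umax,.16,.052),(umax,-.27,.052)]]).astype(np.int32)
    cv2.fillPoly(roi,[q],1);m&=roi;m=cv2.morphologyEx(m,cv2.MORPH_OPEN,np.ones((3,3)))
    cs=cv2.findContours(m,0,2)[0];c=max(cs,key=cv2.contourArea)
    r=cv2.boxPoints(cv2.minAreaRect(c));return r,[b(onz(W,p,.052)) for p in r],cv2.contourArea(c)
if __name__=='__main__':
    import pickle
    W=pickle.load(open('w2.pkl','rb'));I=cv2.imread('pics/w2.png')[:,:,::-1]
    print(*corners(I,W));W1=dict(np.load('w1.npz'));print(*corners(cv2.imread('pics/w1.png')[:,:,::-1],W1))
E
python3 bat.py
```

```text
[[213.52734 137.2895 ]
 [215.2127   93.46972]
 [335.3811   98.09158]
 [333.69574 141.91138]] [array([-0.0551, -0.1149,  0.052 ]), array([-0.0125, -0.1189,  0.052 ]), array([-0.018 , -0.2367,  0.052 ]), array([-0.0611, -0.2379,  0.052 ])] 4565.0
[[258.74582  136.85614 ]
 [260.38785   95.149124]
 [433.30093  101.95671 ]
 [431.6589   143.66373 ]] [array([-0.053 , -0.0474,  0.052 ]), array([-0.0101, -0.0491,  0.052 ]), array([-0.0169, -0.2291,  0.052 ]), array([-0.0604, -0.2349,  0.052 ])] 5721.0
```

View pics/w2.png

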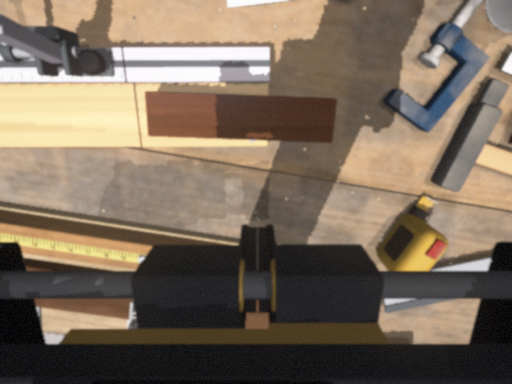

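```bash
python3 -m pendant '[{"tx":0,"ty":-0.28,"tz":0.55,"spin":0,"claw":0},{"tx":0,"ty":0,"tz":0.75,"spin":0,"claw":0},{"tx":0,"ty":0,"tz":0.75,"spin":0,"claw":0},{"tx":0,"ty":0,"tz":0.75,"spin":0,"claw":0},{"tx":0,"ty":0,"tz":0.75,"spin":0,"claw":0},{"tx":0.1,"ty":0,"tz":0,"spin":0,"claw":0},{"tx":0.2,"ty":0,"tz":0,"spin":0,"claw":0},{"tx":0.2,"ty":0,"tz":0,"spin":0,"claw":0},{"tx":0.1,"ty":0,"tz":0,"spin":0,"claw":0}]' && python3 -m pendant '[{"tx":0.06,"ty":0,"tz":0,"spin":0,"claw":0},{"tx":0.06,"ty":0,"tz":0,"spin":0,"claw":0},{"tx":0.06,"ty":0,"tz":0,"spin":0,"claw":0}]'
```

```text
time_s: 9.02
tool_pos: [0.4765, -0.2477, 0.0463]
tool_rot: [179.9, -0.1, -4.6]
force: [-1.3, -0.7, 0.1]
grip_width: 0.0816
grasp_force: 0.6
time_s: 9.4
tool_pos: [0.483, -0.2481, 0.045]
tool_rot: [-180.0, 0.1, -4.6]
force: [-7.1, 1.3, 5.5]
grip_width: 0.0867
grasp_force: 3.5
```

```bash
python3 -m pendant '[{"tx":0.05,"ty":0,"tz":0,"spin":0,"claw":0},{"tx":0,"ty":0,"tz":0,"spin":0,"claw":0}]'
```

```text
time_s: 9.65
tool_pos: [0.4831, -0.2481, 0.0446]
tool_rot: [-180.0, 0.4, -4.7]
force: [-9.3, 1.6, 7.7]
grip_width: 0.087
grasp_force: 4.7
```

```bash
python3 -m pendant '[{"tx":-0.6,"ty":0,"tz":0,"spin":0,"claw":1},{"tx":0,"ty":0,"tz":-1,"spin":0,"claw":1},{"tx":0,"ty":1,"tz":-0.6,"spin":0,"claw":1},{"tx":0,"ty":0,"tz":0,"spin":0,"claw":1}]'; python3 - <<'E'
from bat import *
import pickle
W=pickle.load(open('w2.pkl','rb'));print('clamp',[b(onz(W,(386,97),z)) for z in(0,.02)],[b(onz(W,(425,130),.01))])
W=cams.camera_info('wrist');I=cams.read_camera('wrist');cv2.imwrite('pics/w3.png',I[:,:,::-1])
print(b(env.get_obs()['tool_pos']));r,c,_=corners(I,W);print(r,c,[proj(W,w((-.022,-.24,.052)))])
E
```

```text
time_s: 10.15
tool_pos: [0.4535, -0.3013, 0.1284]
tool_rot: [179.7, -0.4, -5.0]
force: [-0.1, -0.1, -0.8]
grip_width: 0.0547
grasp_force: 0.0
clamp [array([-0.0185, -0.3075,  0.    ]), array([-0.0181, -0.2994,  0.02  ])] [array([-0.0552, -0.3526,  0.01  ])]
[-0.0811 -0.1903  0.1265]
[[ 58.  98.]
 [318.  98.]
 [318. 159.]
 [ 58. 159.]] [array([ 0.0003, -0.057 ,  0.052 ]), array([-0.001 , -0.2361,  0.052 ]), array([-0.0438, -0.2384,  0.052 ]), array([-0.0423, -0.0485,  0.052 ])] [array([321.91169318, 128.78049147])]
```

The batten now lies parallel to the fence: both long edges are at image rows 98 and 159, u ≈ 0 and −43 mm. I'll go to its right end next.

```bash
python3 -m pendant '[{"tx":0.5,"ty":0.74,"tz":0,"spin":0,"claw":1},{"tx":0.62,"ty":0.74,"tz":0,"spin":0,"claw":1},{"tx":0,"ty":0,"tz":0,"spin":0,"claw":1},{"tx":0,"ty":0,"tz":0.8,"spin":0,"claw":1},{"tx":0,"ty":0,"tz":0.83,"spin":0,"claw":1},{"tx":0,"ty":0,"tz":0,"spin":0,"claw":1},{"tx":0,"ty":-0.1,"tz":0,"spin":0,"claw":1},{"tx":0,"ty":-0.15,"tz":0,"spin":0,"claw":1}]'; python3 -c "
from look import *
print(b(env.get_obs()['tool_pos']))"
```

```text
time_s: 11.2
tool_pos: [0.5048, -0.3616, 0.0458]
tool_rot: [179.9, -0.2, -4.6]
force: [0.2, -0.6, -0.0]
grip_width: 0.0005
grasp_force: 0.0
[-0.0245 -0.2494  0.0458]
```

```bash
python3 -m pendant '[{"tx":0,"ty":-0.2,"tz":0,"spin":0,"claw":1},{"tx":0,"ty":-0.3,"tz":0,"spin":0,"claw":1},{"tx":0,"ty":-0.3,"tz":0,"spin":0,"claw":1},{"tx":0,"ty":-0.3,"tz":0,"spin":0,"claw":1},{"tx":0,"ty":-0.3,"tz":0,"spin":0,"claw":1},{"tx":0,"ty":-0.3,"tz":0,"spin":0,"claw":1},{"tx":0,"ty":-0.3,"tz":0,"spin":0,"claw":1},{"tx":0,"ty":-0.3,"tz":0,"spin":0,"claw":1},{"tx":0,"ty":-0.3,"tz":0,"spin":0,"claw":1},{"tx":0,"ty":-0.2,"tz":0,"spin":0,"claw":1}]'; python3 - <<'E'
from bat import *
W=cams.camera_info('wrist');I=cams.read_camera('wrist');cv2.imwrite('pics/w4.png',I[:,:,::-1])
print(b(env.get_obs()['tool_pos']));r,c,_=corners(I,W);print(r.tolist(),c)
E
```

```text
time_s: 12.45
tool_pos: [0.5158, -0.2227, 0.0455]
tool_rot: [179.8, -0.2, -4.6]
force: [-0.9, -5.9, 6.8]
grip_width: 0.0005
grasp_force: 3.6
[-0.0247 -0.1082  0.0453]
[[97.67477416992188, 242.3645477294922], [231.47021484375, 207.5777587890625], [240.32034301757812, 241.6167449951172], [106.52490234375, 276.4035339355469]] [array([-0.0126, -0.0304,  0.052 ]), array([ 0.0058, -0.0973,  0.052 ]), array([-0.0123, -0.1013,  0.052 ]), array([-0.0321, -0.0319,  0.052 ])]
```

```bash
python3 -m pendant '[{"tx":0,"ty":-0.2,"tz":0,"spin":0,"claw":1},{"tx":0,"ty":-0.2,"tz":0,"spin":0,"claw":1},{"tx":0,"ty":0,"tz":0,"spin":0,"claw":1}]'; python3 - <<'E'
from bat import *
T=cams.camera_info('top');I=cams.read_camera('top');cv2.imwrite('pics/t5.png',I[:,:,::-1])
print(b(env.get_obs()['tool_pos']));r,c,a=corners(I,T);print(r.tolist(),c,a)
S=cams.camera_info('side');I=cams.read_camera('side');cv2.imwrite('pics/s5.png',I[:,:,::-1])
r,c,a=corners(I,S);print(r.tolist(),c,a)
E
```

```text
time_s: 12.88
tool_pos: [0.5169, -0.201, 0.0444]
tool_rot: [180.0, -0.1, -4.5]
force: [-0.3, -2.0, 1.6]
grip_width: 0.0004
grasp_force: 0.9
[-0.0256 -0.0885  0.044 ]
[[197.699951171875, 191.09999084472656], [200.11996459960938, 174.1599884033203], [235.81997680664062, 179.25999450683594], [233.39996337890625, 196.1999969482422]] [array([-0.0488,  0.1083,  0.052 ]), array([-0.0023,  0.1098,  0.052 ]), array([-0.0026,  0.0137,  0.052 ]), array([-0.049,  0.013,  0.052])] 515.0
[[236.0, 199.0], [248.0, 199.0], [248.0, 222.0], [236.0, 222.0]] [array([ 0.0016, -0.0738,  0.052 ]), array([-0.0363, -0.0752,  0.052 ]), array([-0.0441,  0.0458,  0.052 ]), array([-0.0095,  0.0471,  0.052 ])] 227.5
```

```bash
python3 -m pendant '[{"tx":0,"ty":-0.15,"tz":0,"spin":0,"claw":1},{"tx":0,"ty":-0.15,"tz":0,"spin":0,"claw":1},{"tx":0,"ty":-0.15,"tz":0,"spin":0,"claw":1},{"tx":0,"ty":0,"tz":0,"spin":0,"claw":1}]'; python3 -m pendant '[{"tx":0,"ty":-0.08,"tz":0,"spin":0,"claw":1},{"tx":0,"ty":0,"tz":0,"spin":0,"claw":1}]';python3 -c "
from look import *
print(b(env.get_obs()['tool_pos']))"
```

```text
time_s: 13.48
tool_pos: [0.518, -0.1778, 0.0433]
tool_rot: [-179.9, 0.0, -4.5]
force: [-0.4, 0.2, 0.3]
grip_width: 0.0009
grasp_force: 0.1
time_s: 13.72
tool_pos: [0.518, -0.1747, 0.0431]
tool_rot: [-180.0, 0.1, -4.6]
force: [-0.5, -0.3, -0.3]
grip_width: 0.0006
grasp_force: 0.1
[-0.0263 -0.0621  0.0431]
```

```bash
for i in 1; do python3 -m pendant '[{"tx":0,"ty":-0.05,"tz":0,"spin":0,"claw":1},{"tx":0,"ty":0,"tz":0,"spin":0,"claw":1}]'; done; python3 - <<'E'
from bat import *
print(b(env.get_obs()['tool_pos']))
for n in('top','side'):
    T=cams.camera_info(n);I=cams.read_camera(n);cv2.imwrite(f'pics/{n}6.png',I[:,:,::-1]);r,c,a=corners(I,T);print(c,a)
E
```

```text
time_s: 13.98
tool_pos: [0.5183, -0.1726, 0.0433]
tool_rot: [-180.0, 0.0, -4.6]
force: [0.4, -0.6, -0.4]
grip_width: 0.0007
grasp_force: 0.0
[-0.0261 -0.06    0.0433]
[array([-0.0491,  0.1386,  0.052 ]), array([-0.0022,  0.1404,  0.052 ]), array([-0.0025,  0.0441,  0.052 ]), array([-0.0493,  0.0432,  0.052 ])] 511.0
[array([-0.0064,  0.0725,  0.052 ]), array([-0.0008, -0.0449,  0.052 ]), array([-0.0397, -0.041 ,  0.052 ]), array([-0.0421,  0.0756,  0.052 ])] 227.0
```

```bash
python3 -m pendant '[{"tx":0,"ty":-0.04,"tz":0,"spin":0,"claw":1},{"tx":0,"ty":-0.02,"tz":0,"spin":0,"claw":1}]';python3 -m pendant '[{"tx":0,"ty":-0.03,"tz":0,"spin":0,"claw":1},{"tx":0,"ty":0,"tz":0,"spin":0,"claw":1}]';python3 -c "
from look import *
print(b(env.get_obs()['tool_pos']))"
```

```text
time_s: 14.32
tool_pos: [0.5187, -0.1717, 0.0436]
tool_rot: [179.9, -0.0, -4.7]
force: [0.6, -5.5, -0.2]
grip_width: 0.0005
grasp_force: 2.6
time_s: 14.58
tool_pos: [0.5188, -0.1716, 0.0438]
tool_rot: [179.8, -0.1, -4.7]
force: [-1.8, -6.6, -0.5]
grip_width: 0.0003
grasp_force: 3.4
[-0.0257 -0.059   0.0438]
```

```bash
python3 -m pendant '[{"tx":0,"ty":0.4,"tz":0,"spin":0,"claw":1},{"tx":-0.6,"ty":0.1,"tz":0,"spin":0,"claw":1},{"tx":-0.7,"ty":0,"tz":0,"spin":0,"claw":1},{"tx":0,"ty":-0.7,"tz":0,"spin":0,"claw":0},{"tx":0,"ty":-0.8,"tz":0,"spin":0,"claw":0},{"tx":0,"ty":-0.75,"tz":0,"spin":0,"claw":0},{"tx":0,"ty":0,"tz":0,"spin":0,"claw":0},{"tx":0.2,"ty":0,"tz":0,"spin":0,"claw":0},{"tx":0.2,"ty":0,"tz":0,"spin":0,"claw":0},{"tx":0.1,"ty":0,"tz":0,"spin":0,"claw":0}]';python3 -m pendant '[{"tx":0.12,"ty":0,"tz":0,"spin":0,"claw":0},{"tx":0.06,"ty":0,"tz":0,"spin":0,"claw":0},{"tx":0.06,"ty":0,"tz":0,"spin":0,"claw":0}]';python3 -c "
from look import *
print(b(env.get_obs()['tool_pos']))"
```

```text
time_s: 15.82
tool_pos: [0.4871, -0.0793, 0.0435]
tool_rot: [-180.0, -0.0, -4.7]
force: [-0.4, 0.6, 0.1]
grip_width: 0.0627
grasp_force: 0.0
time_s: 16.2
tool_pos: [0.4975, -0.079, 0.0434]
tool_rot: [-180.0, 0.1, -4.6]
force: [-6.4, 3.0, 4.2]
grip_width: 0.0857
grasp_force: 2.9
[-0.0544  0.0317  0.0434]
```

```bash
python3 -m pendant '[{"tx":0.04,"ty":0,"tz":0,"spin":0,"claw":0},{"tx":0,"ty":0,"tz":0,"spin":0,"claw":0},{"tx":-0.3,"ty":0,"tz":0,"spin":0,"claw":0},{"tx":-0.5,"ty":0,"tz":0,"spin":0,"claw":1},{"tx":0,"ty":0.75,"tz":0,"spin":0,"claw":1},{"tx":0,"ty":0.8,"tz":0,"spin":0,"claw":1},{"tx":0,"ty":0.75,"tz":0,"spin":0,"claw":1},{"tx":0,"ty":0,"tz":0,"spin":0,"claw":1},{"tx":0.6,"ty":0,"tz":0,"spin":0,"claw":1},{"tx":0.75,"ty":0,"tz":0,"spin":0,"claw":1}]';python3 -c "
from look import *
print(b(env.get_obs()['tool_pos']))"
```

```text
time_s: 17.45
tool_pos: [0.5183, -0.1956, 0.0438]
tool_rot: [180.0, -0.0, -4.6]
force: [0.4, -0.2, -0.3]
grip_width: 0.0248
grasp_force: 0.0
[-0.0243 -0.0829  0.0438]
```

```bash
python3 -m pendant '[{"tx":0,"ty":0,"tz":0,"spin":0,"claw":1},{"tx":0,"ty":0,"tz":0,"spin":0,"claw":1},{"tx":0,"ty":-0.15,"tz":0,"spin":0,"claw":1},{"tx":0,"ty":-0.15,"tz":0,"spin":0,"claw":1},{"tx":0,"ty":-0.08,"tz":0,"spin":0,"claw":1},{"tx":0,"ty":-0.06,"tz":0,"spin":0,"claw":1},{"tx":0,"ty":-0.04,"tz":0,"spin":0,"claw":1},{"tx":0,"ty":0,"tz":0,"spin":0,"claw":1}]';python3 -c "
from look import *
print(b(env.get_obs()['tool_pos']))"
```

```text
time_s: 18.45
tool_pos: [0.5201, -0.1723, 0.0435]
tool_rot: [180.0, 0.0, -4.6]
force: [0.9, -0.3, -0.6]
grip_width: 0.0002
grasp_force: 0.0
[-0.0244 -0.0595  0.0435]
```

```bash
python3 -m pendant '[{"tx":0,"ty":-0.05,"tz":0,"spin":0,"claw":1},{"tx":0,"ty":0,"tz":0,"spin":0,"claw":1}]';python3 -c "
from look import *
print(b(env.get_obs()['tool_pos']))"
```

```text
time_s: 18.7
tool_pos: [0.5199, -0.1718, 0.0436]
tool_rot: [179.9, 0.0, -4.7]
force: [-1.0, -4.0, -0.6]
grip_width: 0.0004
grasp_force: 2.5
[-0.0246 -0.0591  0.0436]
```

```bash
python3 -m pendant '[{"tx":0,"ty":0.3,"tz":0,"spin":0,"claw":1},{"tx":-0.6,"ty":0.3,"tz":-0.5,"spin":0,"claw":1},{"tx":-0.7,"ty":0,"tz":-1,"spin":0,"claw":1},{"tx":-0.2,"ty":-0.5,"tz":-1,"spin":0,"claw":1},{"tx":0,"ty":-1,"tz":-1,"spin":0,"claw":1},{"tx":0,"ty":-1,"tz":-0.5,"spin":0,"claw":1},{"tx":0,"ty":0,"tz":0,"spin":0,"claw":1},{"tx":0,"ty":0,"tz":0,"spin":0,"claw":1}]'; python3 - <<'E'
from bat import *
W=cams.camera_info('wrist');I=cams.read_camera('wrist');cv2.imwrite('pics/w7.png',I[:,:,::-1])
print(b(env.get_obs()['tool_pos']))
r,c,a=corners(I,W);print(r.tolist(),c,a)
print('B right face u-.03',proj(W,w((-.03,.140,.052))),'fence face',proj(W,w((0,-.1,.038))),proj(W,w((0,.13,.038))))
E
```

```text
time_s: 19.7
tool_pos: [0.4525, -0.0754, 0.2375]
tool_rot: [180.0, 0.0, -4.6]
force: [-0.5, -1.0, -0.4]
grip_width: 0.0004
grasp_force: 0.0
[-0.0998  0.0311  0.237 ]
[[221.0, 117.99998474121094], [221.0, 76.99998474121094], [335.0, 76.99998474121094], [335.0, 117.99998474121094]] [array([-0.0425,  0.0698,  0.052 ]), array([-0.002 ,  0.0684,  0.052 ]), array([-0.0021, -0.0468,  0.052 ]), array([-0.0426, -0.0499,  0.052 ])] 4322.5
B right face u-.03 [152.91365636 105.73721978] fence face [382.52262194  75.44720355] [163.76597188  75.59098278]
```

View pics/w7.png

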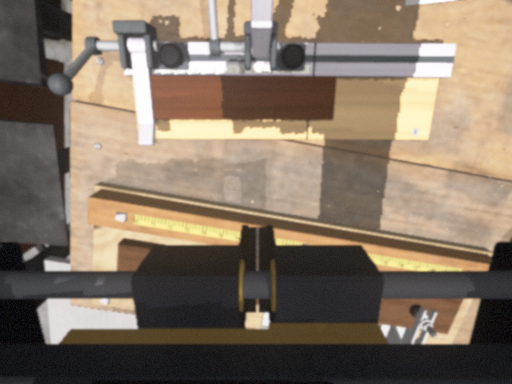

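The batten lies against the fence along row 77, its edges parallel, and its left end meets arm B at column 153. Arm A is up at (262, 15) and arm B is down, so I'm handing in.

```bash
python3 -c "
from cell import env
print(env.sign_off())"
```

```text
the job is handed in; nothing more can be done
None
```

The job is handed in, about 20 s in: arm A is up on its bracket, arm B is down on the fence, and the last wrist picture and contact forces put the batten flat against the fence with its end against arm B.

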